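# Seat the carrier plate on the sample changer's pin

## Robot

A 7-joint arm with a two-finger parallel gripper is mounted at the origin on the work surface. World frame = base frame: x ahead of the robot, y to its left, z up, the work surface at z = 0. Lengths are in m, angles in rad, forces in N, time in s.
With the tool pointing down it reaches from about 0.425 to 0.95 m from the base axis. Payload 4.7 kg.
Tool frame: the origin (TCP) lies midway between the tips of the shut fingers; the grasp point (between the pads) lies 19 mm behind it; z points along the fingers, x is the direction in which the jaws open and shut, and the axes are right-handed (so a half turn about z gives the same grasp; the last joint's range is limited). The gripper opens to 85 mm and grips with 20 to 120 N. Pads are 22 mm wide; open, the fingers measure 114 mm over their backs; the gripper's body (76 mm by 85 mm) begins 54 mm behind the grasp point. The pads swing forward as they close: fully open they stand 13 mm farther back than shut.
Start: joints at [1.307, 0.469, -0.049, 1.532, 0.024, 1.141, -0.082], TCP at [0.157, -0.656, 0.231] pointing down, gripper open.
Joint ranges: [-2.59, 2.59], [-0.33, 1.99], [-1.39, 1.29], [0.1, 2.45], [-1.04, 4.18], [0.21, 1.99], [-2.66, 2.66]. Speed limits (rad/s): [2.57, 2.57, 3.14, 3.14, 3.14, 3.14, 3.14].

## Interface

Orientations are given as a 3x3 rotation matrix whose columns are the frame's x, y, z axes.
In Python, from plant import env, grab_frame, close_job gives the robot as it stands. The module is installed in compiled form; this text tells all that it offers.
- The arm moves only by the shell command python3 -m inch 'ROWS' [OPENING] [FORCE]. ROWS is JSON, a list of rows, each a list of 2 entries, a list of its own where there are three numbers: the shift along the tool's x, y, z in cm, then the turn about the tool's z in rad. In form: [[[tx, ty, tz], yaw], ...]. A call has 1 to 20 rows; each row is the pose to reach, as a shift and turn from the pose commanded when the call began, along the tool's axes at that moment; what a row does not reach only later rows make up. A row lasts 1/8 s, in which the tool goes at most 62.5 mm and 10.7 degrees, less where a joint would pass 70% of its speed; a pose out of reach is approached as far as the arm can. A call with a gripper value outside its range is refused whole. OPENING is the opening in per cent of the stroke, from 0 (shut) to 100 (fully open), set as the call begins (- or left out, the last holds). The fingers move at their own pace and stop on an object; FORCE is the grip in N (left out, the last holds). Time passes only in rows, so rows that repeat a pose let the fingers close. It gives the time, the measured TCP pose, the force and the opening at its end, in the units of the state.
- env.read_state(): the state, without advancing time (a new reading comes with each control period).
- grab_frame(name): name is "scene" or "top" or "wrist"; returns a dict with "color" (400x640x3 uint8, red, green, blue), "range_z" (400x640 float32, m along the optical axis (not along the pixel's ray), 0 where there is no reading), "intrinsics" (3x3 intrinsics, pixels), "k1" (the pictures are not rectified: a ray, as slopes to the right and down, at radius r is drawn at 1 + k1 r^2 times it, then the intrinsics apply), "eye" and "orientation" of the camera in the world. Camera axes: x right, y down, z forward; pixel columns grow to the right and rows downward; lengths in m; the calibration is good to about 2 mm. A picture is of the moment at which its call begins.
- close_job(): hands the job in, once; it reports no verdict.
The state is a dict: "time": time; "qpos": joint angles; "dq": joint speeds; "effort": joint torques, N m; "position": TCP position; "tool_rot": TCP orientation; "contact_force": force on the tool from outside, world axes, zero at the start; "moment": the same for the moment, N m; "grip_width": opening from 0.0 (shut) to 1.0 (fully open).
Only numpy, scipy, OpenCV 4.12 (cv2) and the standard library are available. Lean on these libraries where they do the work, as an engineer would, in place of code of your own. Each camera call takes 0.05 s, during which the arm holds its last target.

## Task

The aluminium carrier plate lies loose on the sample changer's bed, its fin end still up on the bed's sill. Slide it on under the probe arm, square to the bed, until its hole comes over the bed's pin and it drops down flat behind the sill, then let go. Slide it, do not lift it off its supports, and leave the little jar on the bed where it stands.

Things in the scene. Friction and masses are not known exactly. Their poses are not given: they have to be found in the camera images.
- sampler: Sample changer, fixed; place and yaw vary. Cream base 340 x 420 mm, black bed, column 205 mm high at its back. Origin on the table under the bed's middle; x runs along the bed from sill to far end, roughly to the robot's left; y roughly towards the robot, z up. Bed floor at z 30 mm, x -170 to 150, y -140 to 140, between rims 46 mm high with two small white index marks at x 30, level with the pin.
- sill_edge (a point): Middle of the inner upper edge of the bed's sill, at x -104, y 0, z 38 mm of the sampler. The sill, at the end on the robot's right, is a steel step 8 mm above the bed floor, x -170 to -104, y -135 to 135 mm.
- probe_arm_edge (a point): Sill-side lower edge of the black probe arm, above the bed's centre line: x -82, y 0, z 165 mm of the sampler. Arm: x -82 to -32, y -175 to 125, top 206. It blocks an upright gripper over the fin's final place: lean the tool about 40 degrees, body back over the sill (-x), fingers pointing to +x and down. A probe hangs beyond it at x -16, y 95 down to z 115.
- pin_top (a point): Centre of the top of the steel pin fixed in the bed, at x 30, y 0, z 38 mm of the sampler: midway between the white index marks, 134 mm beyond the sill's edge. 18 mm in diameter, top chamfered, 8 mm high like the sill. At the start hidden under the plate, which rests on it.
- plate: Loose aluminium plate 200 (x) x 150 (y) x 8 mm, 0.4-0.65 kg. Origin: centre of underside; x like the sampler's, away from the fin. Starts level, underside at z 38 mm, fin end on the sill, far part on the pin, 25-60 mm short of home, up to 12 mm aside, turned up to 0.15 rad. Home: square to the sampler, hole over the pin, underside on the bed floor (z 30), fin-end edge 4 mm past the sill's edge.
- plate_hole (a point): Centre of the plate's round through hole at the underside: 30, 0, 0 mm in the plate's frame. 26 mm in diameter, so 4 mm of play all round the pin; over the pin and square, the released plate drops 8 mm.
- plate_grip (a point): Point inside the plate's upright grip fin: -78, 0, 38 mm in the plate's frame (30 mm above its upper face). The fin is 14 mm thick (y), 50 mm long (x -95 to -45), its top 53 mm above the plate's underside; pinch it across y.
- vial_jar: Small capped jar, 28 mm in diameter, 60 mm high, standing on the bed floor between the plate and the rim nearest the robot; leave it alone. Origin at the centre of its underside.
There are look-alikes about, which are no part of the job. Of the things like the plate, leave any that is turquoise; of the rest the larger one is meant.

How it is judged:
By the outcome, as a careful person would: the job done as asked, in the order asked, and still so for the second after the job is handed in, with the robot touching nothing.
It also fails if it takes over 35 s, if anything falls off the work surface, if the arm or the gripper's body presses on something with over 40 N, if the wrist force passes 120 N, or if a joint passes its speed limit or range.

## Working session

There is one attempt and no reset: what is moved stays moved. The work goes in short steps, Python scripts to look and compute and a shell command to move; the robot and the scene stay as the last step left them, time stands still between calls to the robot, and variables do not carry over. Pictures are saved under pics/ and viewed, and the job is handed in when it is done.

```bash
mkdir -p pics; ls
python3 - <<'E'
from plant import env, grab_frame
import cv2, numpy as np, pickle
s=env.read_state(); print({k:np.round(v,3).tolist() for k,v in s.items()})
for n in ["scene","top","wrist"]:
    f=grab_frame(n); pickle.dump(f,open(f"f0_{n}.pkl","wb"))
    cv2.imwrite(f"pics/{n}0.png",f["color"][:,:,::-1])
    print(n,f["intrinsics"].tolist(),f["k1"],np.round(f["eye"],3),np.round(f["orientation"],3).tolist())
E
```

```text
pics
{'time': 0.0, 'qpos': [1.307, 0.469, -0.049, 1.534, 0.024, 1.141, -0.082], 'dq': [0.0, -0.0, 0.001, 0.001, 0.0, -0.002, 0.0], 'effort': [0.0, -51.03, -0.047, -23.771, 0.011, 0.008, 0.0], 'position': [0.157, -0.656, 0.23], 'tool_rot': [[0.233, -0.973, -0.001], [-0.973, -0.233, 0.002], [-0.002, 0.0, -1.0]], 'contact_force': [0.619, -0.357, -0.155], 'moment': [0.018, 0.001, 0.024], 'grip_width': 1.004}
scene [[411.2696154654565, 0.0, 322.7038206203434], [0.0, 411.2696154654565, 195.38995840899943], [0.0, 0.0, 1.0]] -0.0030206940093289937 [1.173 0.014 0.547] [[-0.046, 0.568, -0.822], [0.999, 0.03, -0.036], [0.004, -0.823, -0.569]]
top [[462.03092495710365, 0.0, 323.0355183760632], [0.0, 462.03092495710365, 201.3113242498822], [0.0, 0.0, 1.0]] -0.010737761385506351 [ 0.499 -0.007  1.042] [[0.004, -0.995, 0.095], [-1.0, -0.004, -0.006], [0.006, -0.095, -0.995]]
wrist [[355.0702793009379, 0.0, 317.75671160292546], [0.0, 355.0702793009379, 198.38401221711044], [0.0, 0.0, 1.0]] -0.06729998928647016 [ 0.236 -0.636  0.372] [[0.233, -0.922, -0.311], [-0.972, -0.221, -0.072], [-0.002, 0.319, -0.948]]
```

View pics/scene0.png

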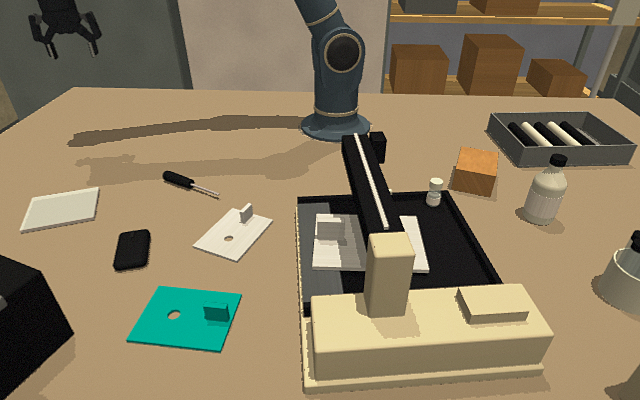

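View pics/top0.png

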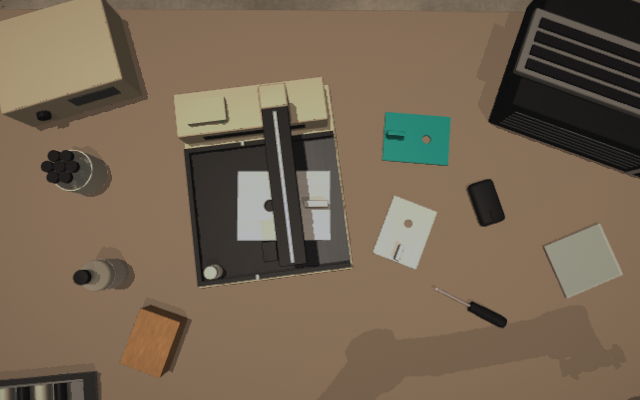

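View pics/wrist0.png

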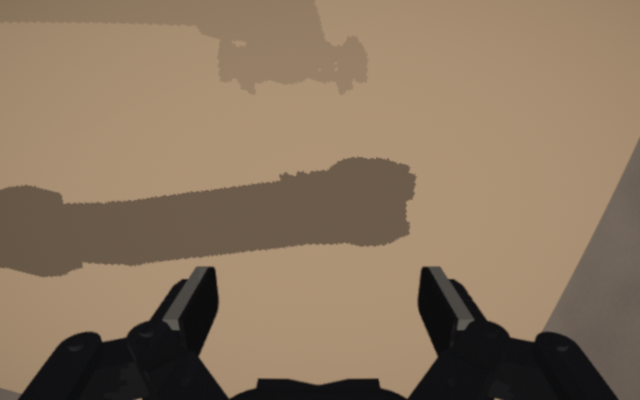

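The scene and top pictures show three plate-like things. One is the grey plate in the bed, at top (285,205) with its fin at (317,203). The second is a smaller whitish plate on the table at (405,232), and the third is turquoise at (417,138). The plate in the bed fits, because it is not turquoise, is the larger of the other two, and rests on the sill. I'll confirm with an enlarged crop.

Run:
```python
import cv2,pickle
f=pickle.load(open("f0_top.pkl","rb"))
c=f["color"][70:295,165:445,::-1]
cv2.imwrite("pics/top0c.png",cv2.resize(c,None,fx=2.66,fy=2.66,interpolation=cv2.INTER_CUBIC))
f=pickle.load(open("f0_scene.pkl","rb"))
c=f["color"][130:340,270:530,::-1]
cv2.imwrite("pics/scene0c.png",cv2.resize(c,None,fx=2.8,fy=2.8,interpolation=cv2.INTER_CUBIC))
```

```text
(no output)
```

View pics/top0c.png

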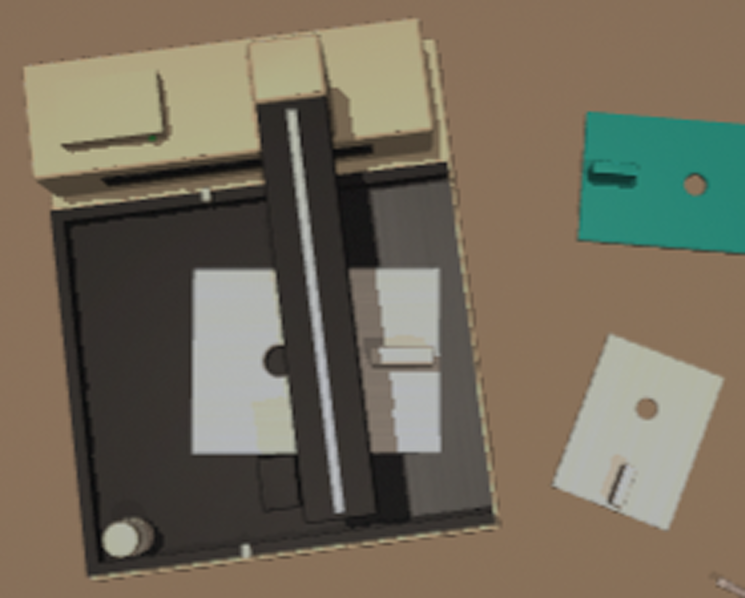

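View pics/scene0c.png

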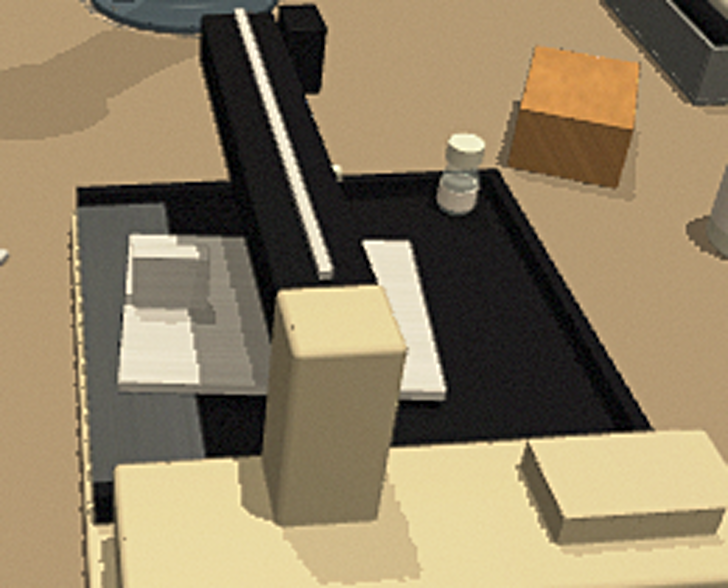

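The crop confirms it: the grey-white plate in the bed has its hole at about top (269,205) and its fin at (317,203). The jar stands at (212,271). The index marks are at about (242,143) and (257,277). Now I'll measure.

```bash
cat > h.py <<'E'
import numpy as np, cv2
def ray(f,uv):
    uv=np.asarray(uv,float).reshape(-1,1,2)
    p=cv2.undistortPoints(uv,f["intrinsics"],np.array([f["k1"],0,0,0.]))[:,0]
    d=np.c_[p,np.ones(len(p))]@np.asarray(f["orientation"]).T
    return d
def onz(f,uv,z):
    d=ray(f,uv); e=np.asarray(f["eye"])
    return e+d*((z-e[2])/d[:,2])[:,None]
def proj(f,P):
    P=np.asarray(P,float).reshape(-1,3); R=np.asarray(f["orientation"])
    c=(P-np.asarray(f["eye"]))@R
    return cv2.projectPoints(c,np.zeros(3),np.zeros(3),f["intrinsics"],np.array([f["k1"],0,0,0.]))[0][:,0]
E
python3 - <<'E'
import pickle,cv2,numpy as np
from h import *
f=pickle.load(open("f0_top.pkl","rb")); g=cv2.cvtColor(f["color"],cv2.COLOR_RGB2GRAY).astype(float)
# index marks
def cent(u0,v0,r=5,th=110):
    w=g[v0-r:v0+r+1,u0-r:u0+r+1]; print(w.astype(int)[:, :])
cent(242,143,6); cent(257,277,6)
E
```

```text
[[ 72  74  75  76  80  85  89  89  93 100 104 104 105]
 [ 92 100 105 105 105 105 105 105 104 105 105 105 105]
 [104 105 104 104 104 103 104 105 111 118 118 119 118]
 [105 105 111 118 119 115 115 117 135 163 161 160 159]
 [108 104 132 161 164 173 177 153 113 111  96  86  70]
 [117  95  96  86 107 157 177 144  51  36  46  46  46]
 [ 46  46  45  46  82 144 177 148  70  35  47  46  47]
 [ 46  46  46  47  80 139 170 144  75  35  47  47  45]
 [ 46  46  47  46  63 100 117  99  55  33  44  41  36]
 [ 43  43  44  40  36  35  38  37  25  19  16  14  17]
 [ 20  19  17  15  15  14  16  20  21  18  22  26  26]
 [ 15  20  25  26  26  26  27  37  41  28  39  48  48]
 [ 27  37  46  47  47  46  47  47  48  46  47  47  47]]
[[ 53  52  52  52  50  47  48  50  52  51  53  53  53]
 [ 52  51  49  47  48  48  48  48  48  48  48  47  46]
 [ 47  48  48  47  46  44  46  47  47  46  46  46  40]
 [ 46  46  46  45  55  81  98  83  47  42  42  49  53]
 [ 43  42  42  49  89 148 178 144  64  52  52  53  53]
 [ 52  52  52  53  85 145 178 152  87  52  52  52  53]
 [ 52  52  52  53  87 146 178 158 102  52  53  52  55]
 [ 52  52  52  52  84 145 176 155 104  68  71  83  98]
 [ 79  87  93 100 106 145 168 146 118 108 109 132 153]
 [133 141 148 158 153 148 147 143 138 125 112 109 103]
 [140 129 112 103  97 101 106 110 117 117 117 117 117]
 [117 117 117 117 117 117 117 117 117 117 117 116 117]
 [117 117 117 117 117 117 118 117 117 118 117 117 117]]
```

```bash
cat > meas.py <<'E'
import pickle,cv2,numpy as np
from h import *
def edgepts(g,p0,p1,n=25,hw=5,trim=0.08):
    """subpixel max-gradient edge points along segment p0-p1"""
    p0=np.array(p0,float);p1=np.array(p1,float);t=(p1-p0)/np.linalg.norm(p1-p0);nn=np.array([-t[1],t[0]])
    s=np.linspace(-hw,hw,8*hw+1);out=[]
    for a in np.linspace(trim,1-trim,n):
        q=p0+a*(p1-p0)+s[:,None]*nn
        v=cv2.remap(g.astype(np.float32),q[None,:,0].astype(np.float32),q[None,:,1].astype(np.float32),cv2.INTER_LINEAR)[0]
        d=np.abs(np.gradient(cv2.GaussianBlur(v[None],(9,1),2)[0]));k=d.argmax()
        if d[k]<1.5 : continue
        lo=max(0,k-6);w=d[lo:k+7];out.append(p0+a*(p1-p0)+nn*((w*s[lo:k+7]).sum()/w.sum()))
    return np.array(out)
def line(f,P,z):
    W=onz(f,P,z)[:,:2]
    vx,vy,x,y=cv2.fitLine(W.astype(np.float32),cv2.DIST_HUBER,0,1e-5,1e-5).ravel()
    r=(W-[x,y])@np.array([-vy,vx]); return np.array([x,y]),np.array([vx,vy]),np.abs(r).mean()
def isect(a,b):
    t=np.linalg.solve(np.c_[a[1],-b[1]],b[0]-a[0]);return a[0]+t[0]*a[1]
E
python3 - <<'E'
from meas import *
f=pickle.load(open("f0_top.pkl","rb")); g=cv2.cvtColor(f["color"],cv2.COLOR_RGB2GRAY).astype(float)
m=onz(f,[[242.0,145.1],[257.05,274.0]],.046); print(m)
mid=m.mean(0)[:2]; ey=m[1]-m[0]; print("sep",np.linalg.norm(ey)); ey=ey[:2]/np.linalg.norm(ey[:2]); ex=np.array([ey[1],-ey[0]]); ex=-ex if ex[1]<0 else ex
print("pin xy",mid,"ex",ex,"yaw",np.arctan2(ex[1],ex[0]))
def S(p): p=np.asarray(p)[...,:2]-mid; return np.stack([p@ex+.03,p@ey],-1)*1000
c=lambda u,v:(165+u/2.66,70+v/2.66)
# sill edge, z 38
sl=[edgepts(g,c(352,195),c(348,262)),edgepts(g,c(407,460),c(411,515))]
print("sillraw", [np.round(S(onz(f,e,.038)),1)[[0,-1]].tolist() for e in sl if len(e)])
# plate top edges z 46
L={}
for n,a,b in [("far",(192,270),(191,453)),("right",(440,270),(440,451)),("topL",(192,270),(275,269)),("topR",(350,269),(440,269)),("bot",(192,453),(290,454)),("botR",(375,452),(440,451))]:
    P=edgepts(g,c(*a),c(*b)); L[n]=line(f,P,.046); d=L[n][1]; 
    print(n,len(P),"mid",S(L[n][0]),"dir rel",np.degrees(np.arctan2(d@ey,d@ex)),"res mm",L[n][2]*1000)
for a in("topL","topR"):
  print([S(isect(L[a],L[k])).round(1).tolist() for k in("far","right")])
print([S(isect(L["bot"],L[k])).round(1).tolist() for k in("far","right")])
# rim inner edges & outer corners
for n,a,b in [("rimBackIn",(80,222),(260,200)),("rimNearIn",(150,560),(240,551)),("farIn",(68,230),(95,500)),("outerR",(462,250),(494,510)),]:
    P=edgepts(g,c(*a),c(*b),hw=3); l=line(f,P,.046);d=l[1];print(n,len(P),S(l[0]),np.degrees(np.arctan2(d@ey,d@ex)),l[2]*1000)
E
```

```text
[[0.71685595 0.16560247 0.046     ]
 [0.4376422  0.12781103 0.046     ]]
sep 0.28175966218320747
pin xy [0.57724908 0.14670675] ex [-0.13412649  0.99096422] yaw 1.7053282627143713
sillraw [[[-78.6, -118.6], [-76.8, -80.8]], [[-103.9, 95.7], [-104.2, 133.2]]]
far 25 mid [ 54.96961353 -18.96512078] dir rel -96.98035193716599 res mm 0.10361563332488916
right 25 mid [-142.4109924    20.72136612] dir rel -97.21792530583699 res mm 0.4340796911417957
topL 25 mid [ 13.19431317 -81.29935461] dir rel 172.5399988031395 res mm 0.05159295448956352
topR 25 mid [-116.98990483  -64.95394843] dir rel -7.8545147360472605 res mm 0.09653452546066123
bot 25 mid [29.57834981 68.35986981] dir rel 172.55974489262607 res mm 0.10114896673689615
botR 25 mid [-107.84275661   85.21923855] dir rel 172.8959472545824 res mm 0.1769373934596963
[[46.8, -85.7], [-152.6, -59.6]]
[[46.6, -87.5], [-152.6, -60.0]]
[[65.1, 63.7], [-133.7, 89.7]]
rimBackIn 25 [  47.47483721 -137.49830308] -178.97153797497177 2.3920806269590846
rimNearIn 25 [ 75.12482805 149.77578724] 179.05703727342924 0.07272017301042853
farIn 25 [147.79271417 -22.66404769] -90.85381635204693 2.144704268419828
outerR 25 [-170.22390725   42.07260156] -90.23081846412244 0.558989461422749
```

Run:
```python
from meas import *
f=pickle.load(open("f0_top.pkl","rb")); g=cv2.cvtColor(f["color"],cv2.COLOR_RGB2GRAY).astype(float)
c=lambda u,v:(165+u/2.66,70+v/2.66)
mid=np.array([0.57724908,0.14670675]);ex=np.array([-0.13412649,0.99096422]);ey=np.array([-ex[1],ex[0]])
def S(p): p=np.asarray(p)[...,:2]-mid; return np.stack([p@ex+.03,p@ey],-1)*1000
for n,a,b,z in [("nearOut",(90,576),(497,524),.046),("leftOut",(52,212),(90,574),.046),("rightOut",(452,180),(494,510),.046),("backIn",(60,212),(255,188),.046),("armR",(330,110),(372,500),.206),("armL",(262,110),(305,500),.206),("strip",(290,115),(340,510),.206)]:
    P=edgepts(g,c(*a),c(*b),n=50,hw=3,trim=.05); l=line(f,P,z);d=l[1]
    print(n,len(P),S(l[0]).round(1),"%.2f"%np.degrees(np.arctan2(d@ey,d@ex)),"res %.2f"%(l[2]*1000))
x=cv2.resize(f["color"][130:290,180:360,::-1],None,fx=4,fy=4,interpolation=cv2.INTER_NEAREST)
cv2.imwrite("pics/top0d.png",x)
# hole / fin depth check
z=f["range_z"]; 
def P3(u,v):
    d=ray(f,[[u,v]])[0]; return np.asarray(f["eye"])+d*z[int(v),int(u)]
for u,v in [(250,190),(312,195),(325,225),(318,203),(310,203),(335,190),(220,160)]: print((u,v),P3(u,v).round(4), S(P3(u,v)).round(0))
```

```text
nearOut 50 [ -8.1 150.9] 179.78 res 0.30
leftOut 50 [158.5 -38.8] -90.16 res 0.10
rightOut 50 [-170.4    6.3] -90.21 res 0.34
backIn 50 [  75.8 -148.9] 179.77 res 0.45
armR 50 [-84.1 -50.6] -89.86 res 0.99
armL 35 [-34.4  -7.8] -90.44 res 0.23
strip 50 [-60.8 -16.1] -90.04 res 1.91
(250, 190) [0.6181 0.1464 0.0444] [ 24. -40.]
(312, 195) [0.6076 0.0116 0.0467] [-108.  -12.]
(325, 225) [ 0.5427 -0.0168  0.0456] [-127.   56.]
(318, 203) [ 0.586  -0.0017  0.0926] [-118.   11.]
(310, 203) [0.5861 0.0148 0.0912] [-102.    9.]
(335, 190) [ 0.6197 -0.0384  0.0383] [-159.  -17.]
(220, 160) [0.6863 0.2162 0.031 ] [  84. -117.]
```

View pics/top0d.png

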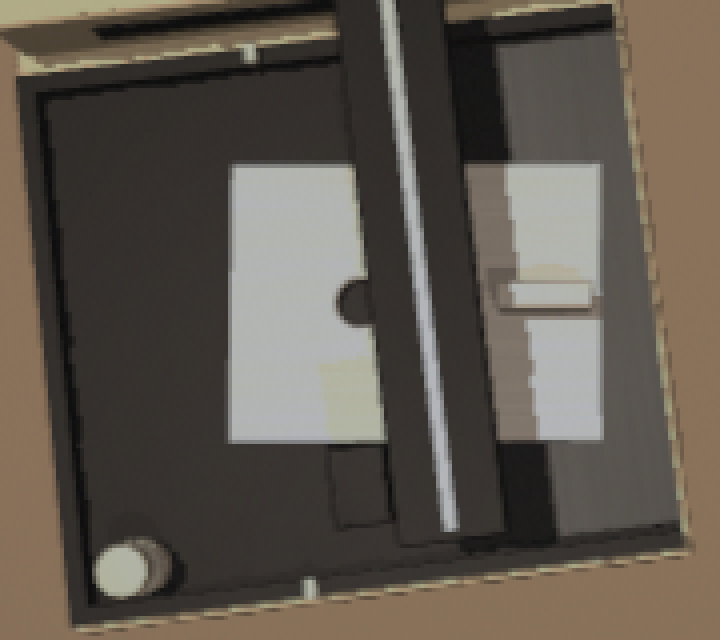

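```bash
cat >> h.py <<'E'
# sampler frame (mm) from index marks, yaw trimmed with the rim's outer edges
A=np.radians(97.51); EX=np.array([np.cos(A),np.sin(A)]); EY=np.array([-EX[1],EX[0]])
MID=np.array([0.5772,0.1467])+EY*0.0005
def S(p): p=np.asarray(p)[...,:2]-MID; return np.stack([p@EX+.03,p@EY],-1)*1000
def Wd(x,y): return MID+EX*(x-30)/1000+EY*y/1000
def go(x,y,z,ang=-82.49):
    "print shift (cm, tool axes) and yaw to put TCP at sampler x,y, world z (mm)"
    from plant import env
    s=env.read_state(); R=np.asarray(s["tool_rot"]); p=np.asarray(s["position"])
    d=R.T@(np.r_[Wd(x,y),z/1000]-p)*100
    yaw=-((np.radians(ang)-np.arctan2(R[1,0],R[0,0])+np.pi)%(2*np.pi)-np.pi)
    print("t",round(float(s["time"]),2),"TCP samp",S(p).round(1),"z",round(p[2]*1000,1),"shift cm",d.round(2),"yaw",round(yaw,3),"F",np.round(s["contact_force"],1),"q",np.round(s["qpos"],2))
E
python3 - <<'E'
from meas import *
from h import *
f=pickle.load(open("f0_wrist.pkl","rb")); s=None
from plant import env
st=env.read_state(); R=np.asarray(st["tool_rot"]); p=np.asarray(st["position"])
z=f["range_z"]; v,u=np.mgrid[200:400:2,0:640:2]; v=v.ravel();u=u.ravel(); zz=z[v,u]; k=(zz>0)&(zz<.3)
P=np.asarray(f["eye"])+ray(f,np.c_[u,v][k])*zz[k][:,None]
T=(P-p)@R*1000
for a in range(-160,20,10):
    m=(T[:,2]>=a)&(T[:,2]<a+10)
    if m.sum()>3: print(a,m.sum(),"x",T[m,0].min().round(),T[m,0].max().round(),"|x|min",np.abs(T[m,0]).min().round(),"y",T[m,1].min().round(),T[m,1].max().round())
go(-220,-50,231)
g=pickle.load(open("f0_scene.pkl","rb")); cv2.imwrite("pics/grip0.png",cv2.resize(g["color"][0:90,0:140,::-1],None,fx=5,fy=5,interpolation=cv2.INTER_CUBIC))
E
```

```text
-90 856 x -73.0 71.0 |x|min 5.0 y -18.0 -9.0
-80 2384 x -75.0 72.0 |x|min 0.0 y -18.0 -1.0
-70 2392 x -76.0 73.0 |x|min 31.0 y -16.0 9.0
-60 603 x -73.0 72.0 |x|min 40.0 y -14.0 0.0
-50 587 x -57.0 56.0 |x|min 41.0 y -12.0 11.0
-40 506 x -58.0 55.0 |x|min 41.0 y -11.0 11.0
-30 406 x -58.0 56.0 |x|min 41.0 y -11.0 12.0
-20 183 x -56.0 53.0 |x|min 41.0 y -11.0 11.0
t 0.15 TCP samp [-711.  521.] z 230.5 shift cm [-4.292e+01 -6.188e+01  1.000e-02] yaw 0.104 F [ 0.3  0.6 -0.1] q [ 1.31  0.47 -0.05  1.53  0.02  1.14 -0.08]
```

View pics/grip0.png

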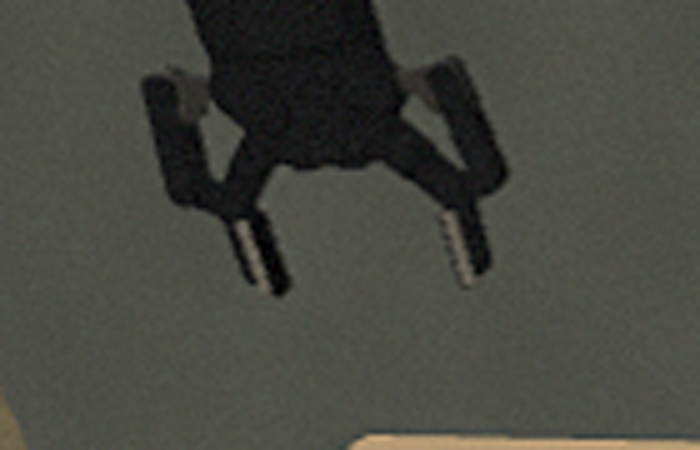

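```bash
python3 -m inch '[[[-5,-6,0],0],[[-10,-13,0],0],[[-15,-20,0],0.05],[[-20,-27,0],0.1],[[-24,-33,0],0.1],[[-28,-39,0],0.1],[[-32,-45,0],0.1],[[-36,-51,0],0.1],[[-40,-57,0],0.1],[[-43.4,-62,0],0.104],[[-43.4,-62,0],0.104],[[-43.4,-62,0],0.104],[[-43.4,-62,0],0.104]]' 100; python3 -c "
from h import *
go(-225,-50,60)"
```

```text
time: 1.78
position: [0.6611, -0.0835, 0.2306]
tool_rot: [[0.139, -0.99, 0.0], [-0.99, -0.139, 0.004], [-0.004, -0.001, -1.0]]
contact_force: [-0.9, -0.4, -0.1]
grip_width: 0.997
t 1.77 TCP samp [-209.2  -53.6] z 230.6 shift cm [ 1.64  0.39 17.05] yaw 0.008 F [-0.9 -0.4 -0.1] q [ 0.28  0.47 -0.31  1.54  0.15  1.15 -1.49]
```

```bash
python3 -m inch '[[[1.6,-0.5,4],0],[[1.6,-0.97,9],0.008],[[1.6,-0.97,14],0.008],[[1.6,-0.97,18],0.008],[[1.6,-0.97,18],0.008],[[1.6,-0.97,18],0.008]]'
python3 - <<'E'
from meas import *
from h import *
from plant import grab_frame
for n in ("scene","top","wrist"):
    f=grab_frame(n);pickle.dump(f,open(f"f1_{n}.pkl","wb"));c=f["color"][:,:,::-1]
    if n=="scene": c=cv2.resize(c[110:290,220:460],None,fx=3.2,fy=3.2)
    if n=="top": c=cv2.resize(c[70:290,170:450],None,fx=2.66,fy=2.66)
    cv2.imwrite(f"pics/{n}1.png",c)
go(-225,-40,29)
E
```

```text
time: 2.52
position: [0.6718, -0.1054, 0.0529]
tool_rot: [[0.122, -0.993, 0.002], [-0.993, -0.122, -0.001], [0.001, -0.002, -1.0]]
contact_force: [-0.5, -0.2, -0.2]
grip_width: 0.999
t 2.67 TCP samp [-232.   -61.9] z 53.8 shift cm [-0.69  2.2   2.47] yaw -0.009 F [-0.1 -0.5  1.1] q [ 0.27  0.67 -0.26  1.66  0.22  0.84 -1.53]
```

View pics/scene1.png

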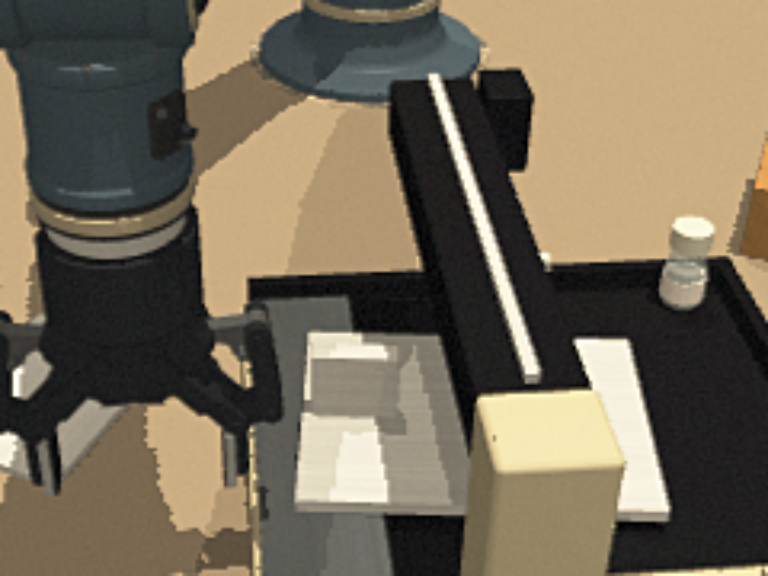

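View pics/top1.png

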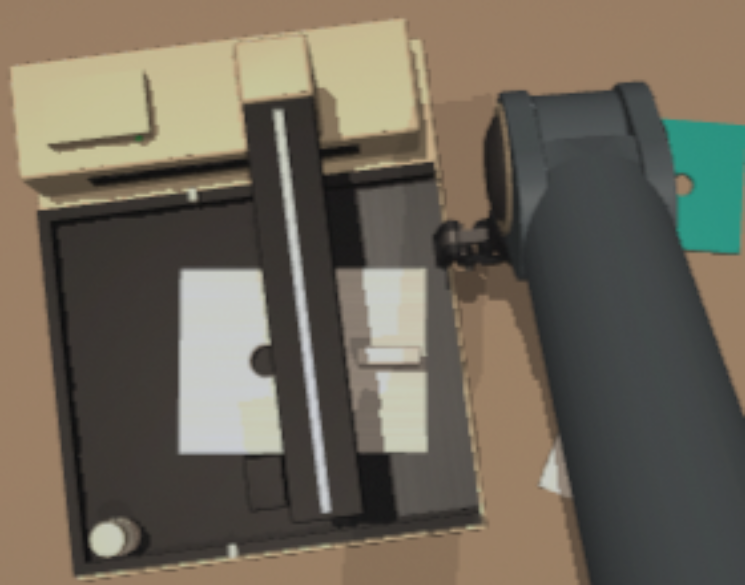

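View pics/wrist1.png

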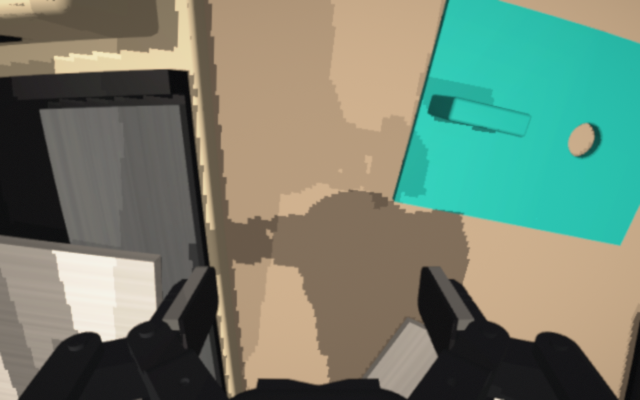

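The gripper stands outside the sill end with the plate corner at wrist (160,258) and the finger tip at (205,270), and nothing is touched. My y shift had the wrong sign, because tool y runs along sampler +y, so I'm correcting that and descending behind the lagging corner.

```bash
python3 -m inch '[[[-0.6,1.1,0.6],-0.009],[[-0.6,2.2,1.2],-0.009],[[-0.6,2.2,1.9],-0.009],[[-0.6,2.2,2.3],-0.009],[[-0.6,2.2,2.4],-0.009],[[-0.6,2.2,2.4],-0.009]]'; python3 -c "
from h import *
go(-208,-40,29)"
```

```text
time: 3.42
position: [0.6485, -0.1015, 0.0272]
tool_rot: [[0.131, -0.991, 0.0], [-0.991, -0.131, -0.0], [0.0, -0.0, -1.0]]
contact_force: [0.6, -1.3, -0.6]
grip_width: 1.001
t 3.42 TCP samp [-225.4  -38.8] z 27.2 shift cm [-1.74 -0.12 -0.18] yaw 0.001 F [ 0.6 -1.3 -0.6] q [ 0.27  0.67 -0.26  1.73  0.23  0.77 -1.54]
```

```bash
python3 -m inch '[[[-0.5,0,-0.15],0],[[-1.0,0,-0.15],0],[[-1.4,0,-0.15],0],[[-1.7,0,-0.15],0],[[-1.9,0,-0.15],0],[[-2.1,0,-0.15],0],[[-2.3,0,-0.15],0],[[-2.5,0,-0.15],0],[[-2.7,0,-0.15],0],[[-2.8,0,-0.15],0],[[-2.8,0,-0.15],0]]'
python3 - <<'E'
from meas import *
from h import *
from plant import grab_frame
for n in ("scene","top","wrist"):
    f=grab_frame(n);pickle.dump(f,open(f"f2_{n}.pkl","wb"));c=f["color"][:,:,::-1]
    if n=="scene": c=cv2.resize(c[110:290,220:460],None,fx=3.2,fy=3.2)
    if n=="top": c=cv2.resize(c[70:290,165:445],None,fx=2.66,fy=2.66)
    cv2.imwrite(f"pics/{n}2.png",c)
go(-208,-40,29)
E
```

```text
time: 4.8
position: [0.6449, -0.0742, 0.0289]
tool_rot: [[0.131, -0.991, 0.001], [-0.991, -0.131, -0.0], [0.001, -0.001, -1.0]]
contact_force: [2.2, -2.1, -0.0]
grip_width: 0.999
t 4.95 TCP samp [-197.6  -38.7] z 28.9 shift cm [ 1.04 -0.13 -0.01] yaw 0.0 F [ 1.1 -2.5 -1.8] q [ 0.23  0.66 -0.26  1.75  0.23  0.76 -1.58]
```

View pics/top2.png

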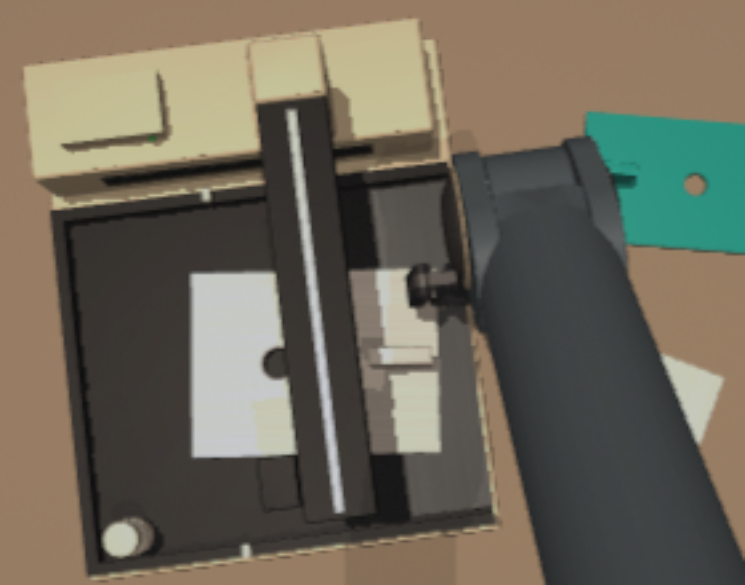

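View pics/scene2.png

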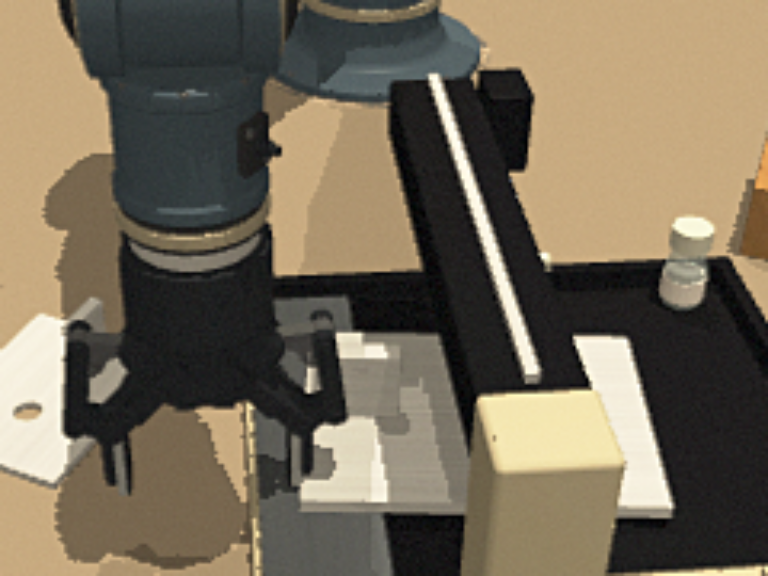

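```bash
cat > plate.py <<'E'
from meas import *
from h import *
def plate(f,z=.046,verbose=True):
    c=f["color"].astype(int); g=cv2.cvtColor(f["color"],cv2.COLOR_RGB2GRAY).astype(float)
    m=((g>120)&(c.max(2)-c.min(2)<45)).astype(np.uint8)
    # keep only bed region beyond the arm
    w=np.zeros_like(m); poly=proj(f,np.array([np.r_[Wd(*q),.04] for q in [(140,-125),(140,90),(-28,112),(-28,-125)]]))
    cv2.fillPoly(w,[poly.astype(np.int32)],1); m&=w
    n,l,st,ce=cv2.connectedComponentsWithStats(m); k=1+st[1:,4].argmax(); m=(l==k).astype(np.uint8)
    v,u=np.nonzero(m); P=S(onz(f,np.c_[u,v],z))  # in sampler mm
    # approximate far corners
    ca=[]
    for s in(-1,1):
        j=(P[:,0]*1+s*P[:,1]).argmax(); ca.append((u[j],v[j]))
    (A,B)=np.array(ca,float) # A: y-, B: y+
    d=(B-A)/np.linalg.norm(B-A); nrm=np.array([-d[1],d[0]])
    if nrm[0]<0:nrm=-nrm   # image right = toward sill
    La=30
    far=line(f,edgepts(g,A,B,40,4,.06),z); e1=line(f,edgepts(g,A+nrm*2,A+nrm*La,25,4,.05),z); e2=line(f,edgepts(g,B+nrm*2,B+nrm*La,25,4,.05),z)
    ang=lambda v,o:(np.degrees(np.arctan2(v@EY,v@EX))-o+90)%180-90
    af,a1,a2=ang(far[1],90),ang(e1[1],0),ang(e2[1],0)
    p1,p2=isect(far,e1),isect(far,e2); w=np.linalg.norm(p1-p2)*1000
    a=np.radians((3*af+a1+a2)/5); mid=S((p1+p2)/2)
    cen=mid-100*np.array([np.cos(a),np.sin(a)]); hole=mid-70*np.array([np.cos(a),np.sin(a)])
    if verbose: print("ang far %.2f e1 %.2f e2 %.2f width %.1f | a %.2f"%(af,a1,a2,w,np.degrees(a)),"centre",cen.round(1),"hole off pin",(hole-[30,0]).round(1),"corners px",A,B)
    return cen,a
if __name__=="__main__":
    import sys
    for t in sys.argv[1:]: plate(pickle.load(open(t,"rb")))
E
python3 plate.py f0_top.pkl f1_top.pkl f2_top.pkl
```

```text
ang far -6.67 e1 -7.23 e2 -7.27 width 150.5 | a -6.90 centre [-43.3   0.5] hole off pin [-43.5  -3.1] corners px [238. 172.] [238. 240.]
ang far -6.77 e1 -7.28 e2 -7.35 width 150.5 | a -6.99 centre [-43.3   0.7] hole off pin [-43.5  -3. ] corners px [238. 171.] [237. 240.]
ang far -6.12 e1 -6.11 e2 -6.27 width 150.2 | a -6.15 centre [-42.2   2.3] hole off pin [-42.4  -0.9] corners px [237. 173.] [237. 241.]
```

The plate has turned about 0.85° around its rear +y corner, which moves the hole towards +y. To keep the hole centred I'll take the larger part of the turn by nudging the fin sideways (-y) with the finger's flank. That swings the plate about the pin end.

```bash
python3 -m inch '[[[1.5,0,-1.0],0],[[2.5,2.5,-1.0],0],[[2.5,7.4,-1.0],0],[[1,8.5,-1.0],0],[[-2.5,8.5,-1.0],0],[[-2.5,8.4,-1.0],0],[[-2.5,7.8,-1.0],0],[[-2.5,7.2,-1.0],0],[[-2.5,6.9,-1.0],0],[[-2.5,6.6,-1.0],0],[[-2.5,6.3,-1.0],0],[[-2.5,6.0,-1.0],0],[[-2.5,5.8,-1.0],0],[[-2.5,5.8,-1.0],0]]'
cat > look.py <<'E'
import sys
from plate import *
from plant import grab_frame
t=sys.argv[1]
for n in sys.argv[2:] or ("top",):
    f=grab_frame(n);pickle.dump(f,open(f"f{t}_{n}.pkl","wb"));c=f["color"][:,:,::-1]
    if n=="scene": c=cv2.resize(c[110:290,220:460],None,fx=3.2,fy=3.2)
    if n=="top": c=cv2.resize(c[70:290,165:445],None,fx=2.66,fy=2.66); cen,a=plate(f); R=np.array([[np.cos(a),-np.sin(a)],[np.sin(a),np.cos(a)]]); print("fin end mid/side+ / corners", [ (cen+R@np.array(q)).round(1).tolist() for q in [(-95,0),(-90,7),(-90,-7),(-100,-75),(-100,75)]])
    cv2.imwrite(f"pics/{n}{t}.png",c)
go(-208,0,38)
E
python3 look.py 3 top scene wrist
```

```text
time: 6.7
position: [0.5841, -0.0564, 0.0388]
tool_rot: [[0.131, -0.991, 0.001], [-0.991, -0.131, 0.0], [-0.0, -0.001, -1.0]]
contact_force: [-0.9, -0.1, -0.1]
grip_width: 0.999
ang far -3.87 e1 -3.80 e2 -3.79 width 150.3 | a -3.84 centre [-41.1  -4.7] hole off pin [-41.2  -6.7] corners px [235. 172.] [238. 240.]
fin end mid/side+ / corners [[-135.9, 1.7], [-130.4, 8.3], [-131.4, -5.7], [-145.9, -72.8], [-135.9, 76.8]]
t 6.85 TCP samp [-172.3   19.2] z 38.9 shift cm [ 3.58 -1.92  0.1 ] yaw 0.001 F [-0.9  0.2  0. ] q [ 0.23  0.57 -0.27  1.9   0.23  0.7  -1.62]
```

View pics/top3.png

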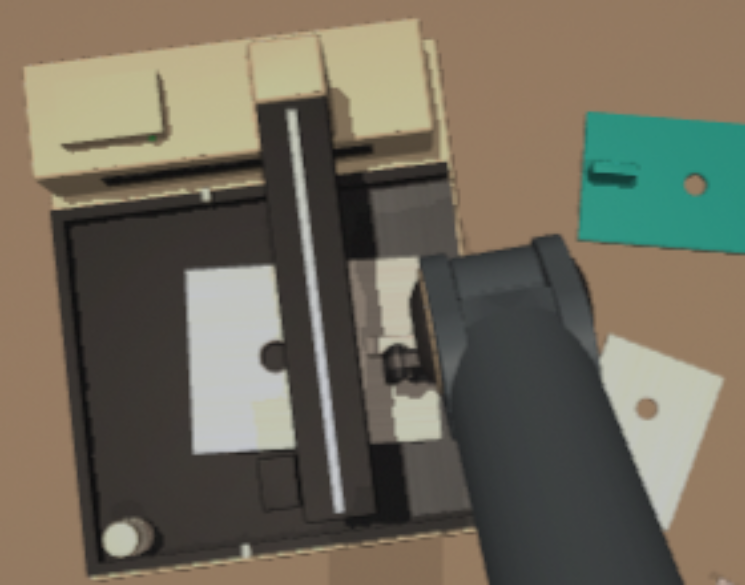

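View pics/scene3.png

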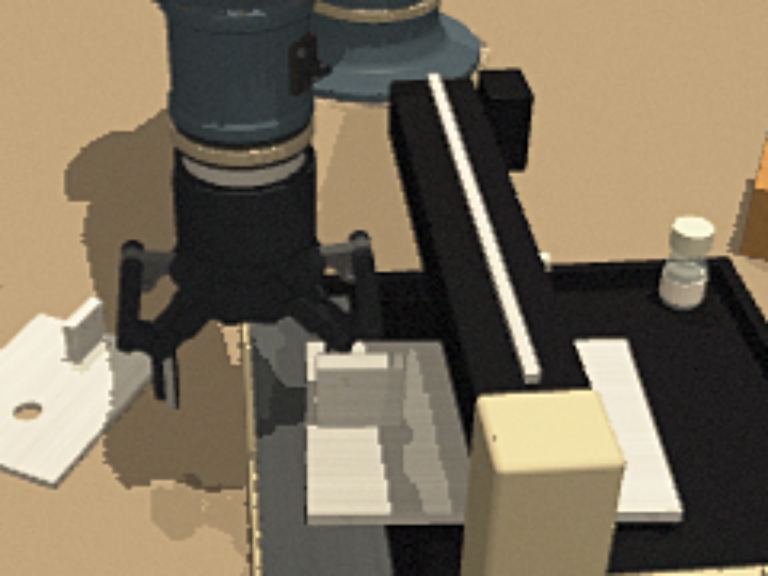

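View pics/wrist3.png

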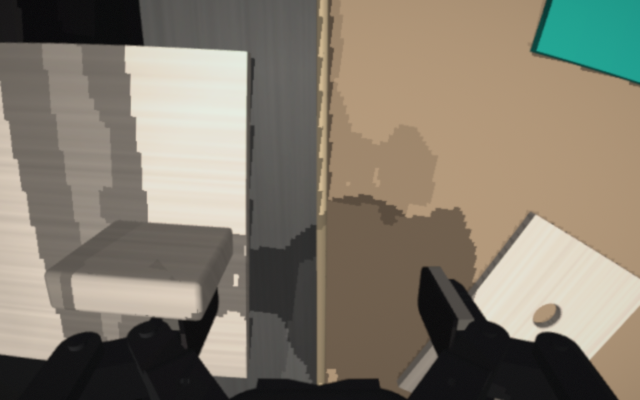

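Now a=-3.84° and the hole is (-41,-6.7) from the pin. A second push on the -y rear corner will turn the plate further and bring y back towards 0.

```bash
python3 -m inch '[[[0.3,1,0],0],[[4,1,0],0],[[5,-2,0],0],[[5,-6.7,0],0],[[5,-6.7,0.95],0],[[4.2,-6.7,0.95],0],[[3.2,-6.7,0.95],0],[[2.5,-6.7,0.95],0],[[2.2,-6.7,0.95],0],[[2.0,-6.7,0.95],0],[[1.8,-6.7,0.95],0],[[1.6,-6.7,0.95],0],[[1.4,-6.7,0.95],0],[[1.3,-6.7,0.95],0],[[1.3,-6.7,0.95],0]]';python3 look.py 4 top
```

```text
time: 8.72
position: [0.6524, -0.0606, 0.0296]
tool_rot: [[0.131, -0.991, 0.001], [-0.991, -0.131, -0.0], [0.0, -0.001, -1.0]]
contact_force: [2.1, -3.8, 2.1]
grip_width: 1.001
ang far 0.65 e1 0.70 e2 2.78 width 151.0 | a 1.09 centre [-35.9   1.6] hole off pin [-35.9   2.2] corners px [230. 179.] [238. 246.]
fin end mid/side+ / corners [[-130.9, -0.2], [-126.0, 6.9], [-125.7, -7.1], [-134.5, -75.3], [-137.3, 74.7]]
t 8.78 TCP samp [-185.4  -47.8] z 29.5 shift cm [ 2.26  4.78 -0.85] yaw 0.001 F [ 2.8 -4.   2.6] q [ 0.21  0.67 -0.26  1.73  0.23  0.77 -1.6 ]
```

```bash
python3 -m inch '[[[1.5,0,0],0],[[2.5,0,-0.9],0],[[2.5,4.9,-0.9],0],[[1.2,4.9,-0.9],0],[[0.5,4.9,-0.9],0],[[0.2,4.9,-0.9],0],[[-0.1,4.9,-0.9],0],[[-0.4,4.9,-0.9],0],[[-0.7,4.9,-0.9],0],[[-1.0,4.9,-0.9],0],[[-1.3,4.9,-0.9],0],[[-1.5,4.9,-0.9],0],[[-1.5,4.9,-0.9],0]]';python3 look.py 5 top scene wrist
```

```text
time: 10.4
position: [0.6026, -0.0529, 0.0388]
tool_rot: [[0.131, -0.991, 0.002], [-0.991, -0.131, -0.001], [0.001, -0.002, -1.0]]
contact_force: [1.6, -4.7, 4.1]
grip_width: 1.003
ang far 0.64 e1 0.55 e2 0.92 width 150.6 | a 0.68 centre [-16.6   0.9] hole off pin [-16.6   1.3] corners px [221. 180.] [229. 247.]
fin end mid/side+ / corners [[-111.5, -0.2], [-106.6, 6.9], [-106.5, -7.1], [-115.7, -75.2], [-117.4, 74.8]]
t 10.55 TCP samp [-171.1    0.4] z 38.8 shift cm [ 3.69 -0.04  0.09] yaw -0.0 F [ 1.7 -5.4  3.9] q [ 0.22  0.59 -0.27  1.85  0.23  0.72 -1.62]
```

View pics/scene5.png

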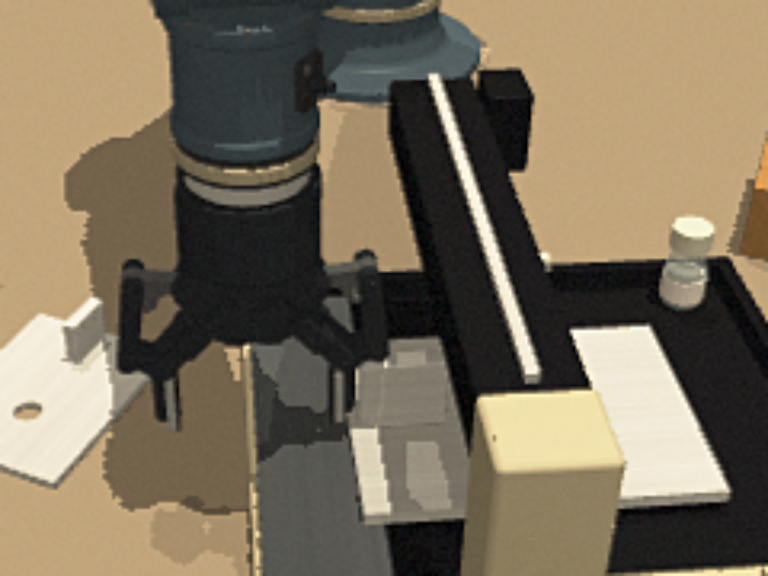

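View pics/wrist5.png

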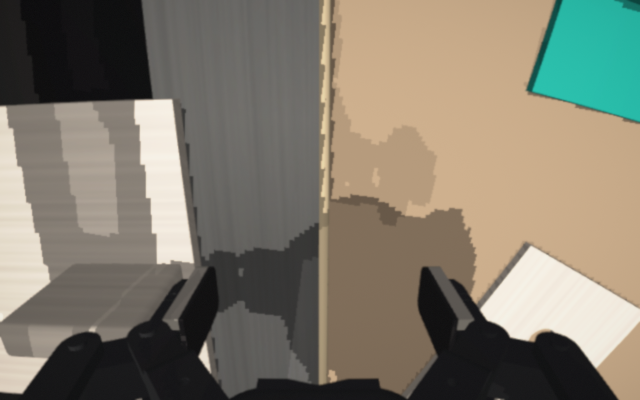

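View pics/top5.png

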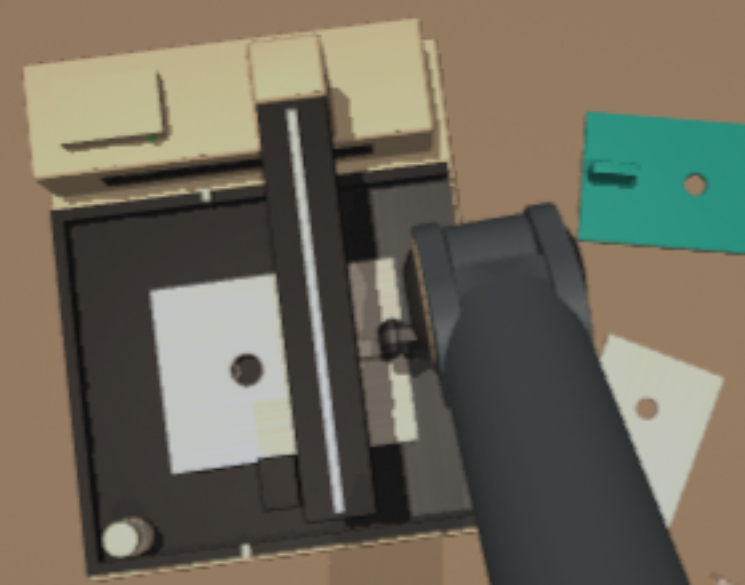

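```bash
python3 - <<'E'
from plate import *
f=pickle.load(open("f5_scene.pkl","rb")); z=f["range_z"]
for u,v in [(333,190),(334,192),(335,189),(336,196),(338,205),(338,215)]:
    d=ray(f,[[u,v]])[0]; P=np.asarray(f["eye"])+d*z[v,u]; print((u,v),S(P).round(0),(P[2]*1000).round(0))
E
python3 -m inch '[[[1.0,0,0],0],[[2.0,1.5,0],0],[[2.0,4.5,0],0],[[2.0,4.5,0.93],0],[[1.0,4.5,0.93],0],[[0.4,4.5,0.93],0],[[0,4.5,0.93],0],[[-0.2,4.5,0.93],0],[[-0.4,4.5,0.93],0],[[-0.55,4.5,0.93],0],[[-0.55,4.5,0.93],0]]';python3 look.py 6 top
```

```text
(333, 190) [-112.    4.] 156.0
(334, 192) [-111.   -3.] 157.0
(335, 189) [-108.    7.] 156.0
(336, 196) [-108.  -10.] 154.0
(338, 205) [-104.  -11.] 135.0
(338, 215) [-104.  -11.] 114.0
time: 11.92
position: [0.5562, -0.0536, 0.0291]
tool_rot: [[0.131, -0.991, 0.0], [-0.991, -0.131, -0.001], [0.001, -0.0, -1.0]]
contact_force: [0.2, -2.4, 0.1]
grip_width: 1.0
ang far -0.00 e1 -0.04 e2 -0.13 width 150.3 | a -0.03 centre [-15.8  -0.1] hole off pin [-15.8  -0.1] corners px [221. 179.] [229. 246.]
fin end mid/side+ / corners [[-110.8, -0.0], [-105.8, 7.0], [-105.8, -7.0], [-115.8, -75.0], [-115.7, 75.0]]
t 11.97 TCP samp [-165.8   46.5] z 29.1 shift cm [ 4.22 -4.65 -0.88] yaw -0.0 F [ 0.7 -3.5  1.3] q [ 0.23  0.55 -0.27  1.97  0.23  0.65 -1.63]
```

The plate is now square (a≈0°) with the hole 15.8 mm short and y≈0. I'll push on the fin's end for the last stretch. The outer finger link tops out at z≈157 mm, under the arm's 165 mm.

```bash
python3 -m inch '[[[1.2,0,0],0],[[2.0,0,-0.8],0],[[2.0,-4.6,-0.8],0],[[2.0,-4.6,-0.8],0],[[0.8,-4.6,-0.8],0],[[0.4,-4.6,-0.8],0],[[0.1,-4.6,-0.8],0],[[-0.2,-4.6,-0.8],0],[[-0.4,-4.6,-0.8],0],[[-0.6,-4.6,-0.8],0],[[-0.8,-4.6,-0.8],0],[[-0.95,-4.6,-0.8],0],[[-0.95,-4.6,-0.8],0]]';python3 look.py 7 top scene
```

```text
time: 13.6
position: [0.6003, -0.0376, 0.0369]
tool_rot: [[0.131, -0.991, -0.0], [-0.991, -0.131, -0.0], [0.0, 0.0, -1.0]]
contact_force: [-0.7, -2.1, -0.0]
grip_width: 1.002
ang far -0.16 e1 -0.23 e2 -0.01 width 149.2 | a -0.15 centre [-5.  -0.1] hole off pin [-5.  -0.2] corners px [217. 179.] [223. 246.]
fin end mid/side+ / corners [[-100.0, 0.1], [-95.0, 7.1], [-95.0, -6.9], [-105.2, -74.9], [-104.8, 75.1]]
t 13.7 TCP samp [-155.8    0.7] z 36.9 shift cm [ 5.22 -0.06 -0.11] yaw 0.0 F [ 0.1 -2.4 -1.3] q [ 0.19  0.59 -0.27  1.86  0.23  0.72 -1.65]
```

View pics/scene7.png

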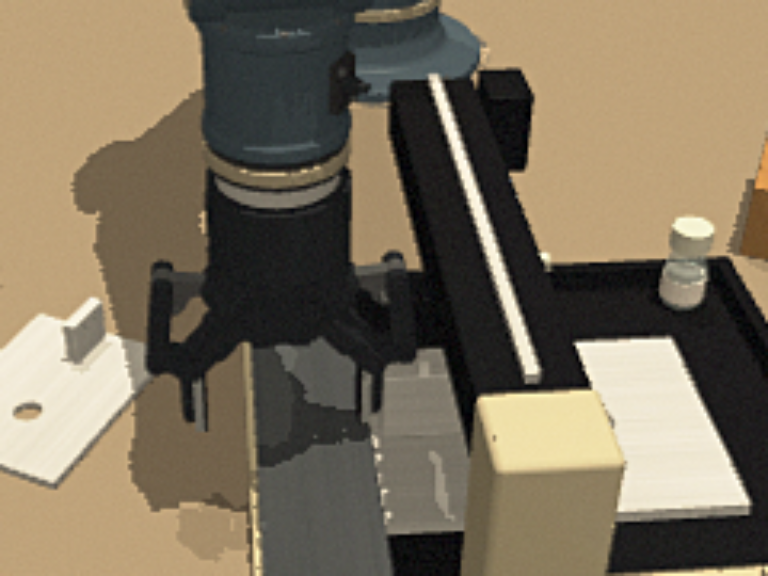

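View pics/top7.png

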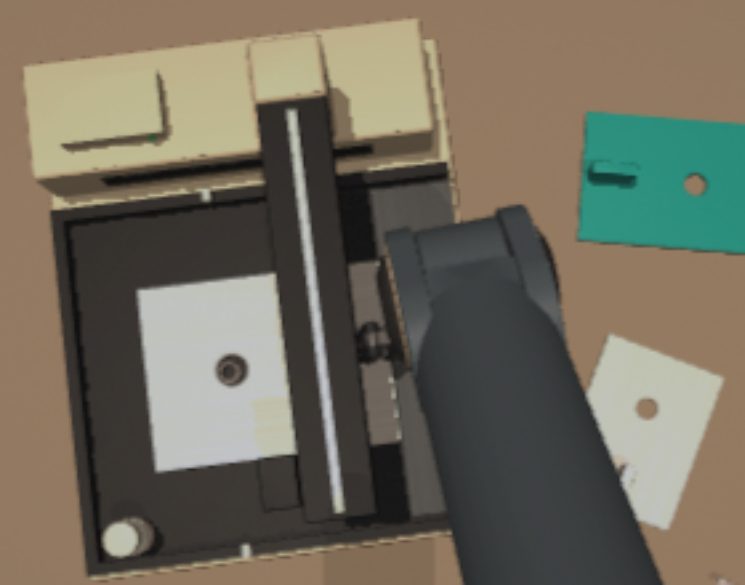

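Run:
```python
from plate import *
for t in (6,7):
    f=pickle.load(open(f"f{t}_top.pkl","rb")); z=f["range_z"]
    for (u,v) in [(228,190),(235,240),(255,185),(262,235),(306,230)]:
        w=z[v-2:v+3,u-2:u+3]; d=ray(f,[[u,v]])[0]; P=np.asarray(f["eye"])+d*np.median(w[w>0]); print(t,(u,v),S(P).round(0),"z %.1f"%(P[2]*1000))
plate(pickle.load(open("f7_top.pkl","rb")),z=.038)
```

```text
6 (228, 190) [ 71. -47.] z 46.6
6 (235, 240) [68. 63.] z 46.8
6 (255, 185) [ 12. -50.] z 46.7
6 (262, 235) [ 9. 59.] z 46.6
6 (306, 230) [-86.  61.] z 47.4
7 (228, 190) [ 73. -48.] z 38.4
7 (235, 240) [69. 62.] z 39.1
7 (255, 185) [ 13. -51.] z 39.5
7 (262, 235) [10. 59.] z 38.9
7 (306, 230) [-85.  60.] z 38.3
ang far -0.16 e1 -0.23 e2 -0.01 width 150.4 | a -0.15 centre [-3.3 -0.9] hole off pin [-3.3 -1. ] corners px [217. 179.] [223. 246.]
```

The plate has dropped: its top is at z≈38–39 mm over its whole length, against 46.7 before. The hole is about 3 mm short of centred. I'll nudge it 2.5 mm within its play, then back out along -x before rising.

```bash
python3 -m inch '[[[-0.1,0,0],0],[[-0.2,0,0],0],[[-0.25,0,0],0],[[-0.25,0,0],0],[[0.5,0,0],0],[[2,0,0],0],[[4.5,0,0],0],[[7,0,-2],0],[[8.5,0,-7],0],[[9.5,0,-13],0],[[12,4,-17],0],[[14,9,-17],0],[[16,14,-17],0],[[16,14,-17],0]]';python3 look.py 8 top scene
python3 - <<'E'
from plate import *
f=pickle.load(open(f"f8_top.pkl","rb")); z=f["range_z"]
for (u,v) in [(228,190),(235,240),(255,185),(262,235),(306,230),(303,180)]:
    w=z[v-2:v+3,u-2:u+3]; d=ray(f,[[u,v]])[0]; P=np.asarray(f["eye"])+d*np.median(w[w>0]); print((u,v),S(P).round(0),"z %.1f"%(P[2]*1000))
plate(f,z=.038)
for t in (0,8):
    f=pickle.load(open(f"f{t}_top.pkl","rb")); c=f["color"][255:285,198:228].astype(int); m=c.min(2)>140; v,u=np.nonzero(m); print("jar cap px",u.mean()+198,v.mean()+255,len(u))
E
```

```text
time: 15.45
position: [0.4786, -0.2183, 0.2072]
tool_rot: [[0.123, -0.992, -0.002], [-0.992, -0.123, -0.002], [0.002, 0.002, -1.0]]
contact_force: [0.8, 0.5, -0.8]
grip_width: 1.0
ang far -0.17 e1 -0.12 e2 -0.07 width 149.2 | a -0.14 centre [-1.7 -0.2] hole off pin [-1.7 -0.2] corners px [215. 180.] [222. 247.]
fin end mid/side+ / corners [[-96.7, 0.1], [-91.7, 7.1], [-91.7, -6.9], [-101.9, -74.9], [-101.5, 75.1]]
t 15.55 TCP samp [-316.3  140.5] z 207.6 shift cm [-10.86 -14.02  16.97] yaw -0.001 F [ 0.4  0.4 -0.4] q [ 0.59  0.27 -0.3   1.9   0.1   0.99 -1.19]
(228, 190) [ 73. -48.] z 39.3
(235, 240) [70. 62.] z 38.9
(255, 185) [ 13. -51.] z 38.3
(262, 235) [10. 59.] z 40.0
(306, 230) [-85.  60.] z 38.6
(303, 180) [-92. -49.] z 39.0
ang far -0.17 e1 -0.12 e2 -0.07 width 150.4 | a -0.14 centre [-0.  -0.9] hole off pin [-0. -1.] corners px [215. 180.] [222. 247.]
jar cap px 209.82882882882882 272.4684684684685 111
jar cap px 209.8034188034188 272.5128205128205 117
```

View pics/scene8.png

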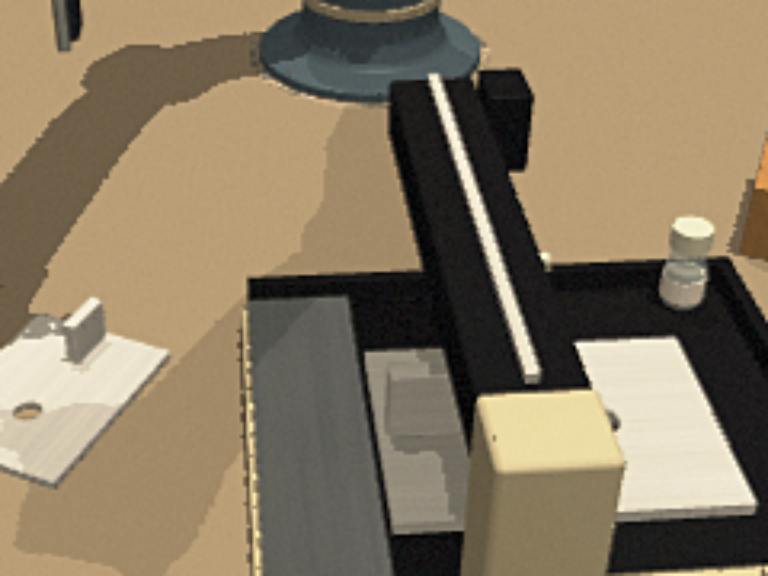

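View pics/top8.png

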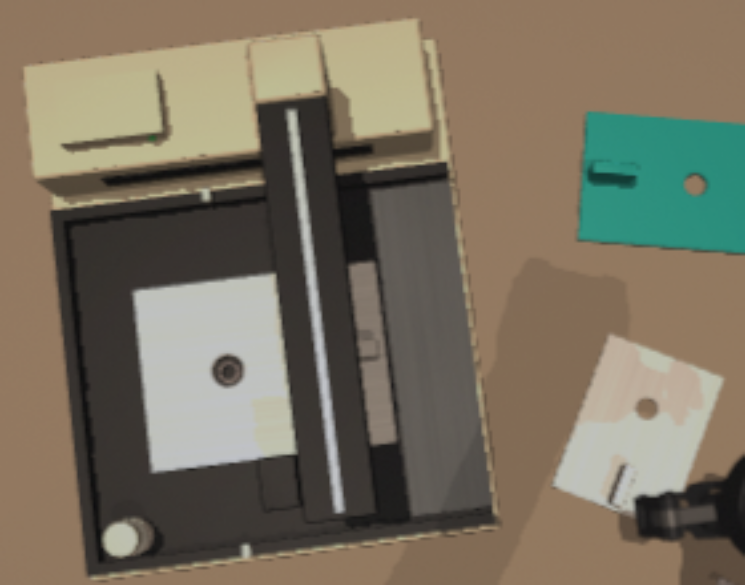

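The plate lies flat behind the sill with a dark gap at the sill edge, and the pin sits centred in the hole at crop (228,370). The jar is unmoved and the robot is clear at z≈0.2 m. I'm handing in.

```bash
python3 -c "
from plant import close_job
print(close_job())"
```

```text
the job is handed in; nothing more can be done
None
```

The plate is home: flat on the bed floor behind the sill, with its hole over the pin. I handed the job in at about 15.6 s of robot time.

**How I did it:** The moves only allow turns about the tool's own axis, so the tool could not be leaned as suggested. I left the gripper upright and open and pushed instead of gripping. I pushed the plate's rear corners to turn it, nudged the fin sideways once, and pushed on the fin's end to slide it under the probe arm. It was never lifted. After it dropped I nudged it about 3 mm further to centre the hole, then backed out and rose clear.

**Last checks (top camera):**

| Check | Result |
|---|---|
| Plate height | top face at z 38–40 mm at six points, against about 46.7 mm before the drop |
| Squareness | about 0.1° off |
| Hole centre from the pin | about 0 mm in x, 1 mm in y (4 mm of play all round) |
| Jar | cap within 0.1 pixel of where it started |
| Robot | touching nothing, TCP about 0.2 m up, forces near zero |

Force readings after the pushes were 7 N or less.

**What went wrong or disagreed:**
- One approach move had the wrong sign in y. I saw it before any contact and corrected it.
- The sampler yaw from the index marks and from the rim edges differed by about 0.2°, so I used the rim edges.
- One plate-edge fit gave a bad angle mid-way; I went by the other edges.

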